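# File the cedar plank in the caddy's slot

## Task

Take the brown cedar grilling plank out of the black-based stand and put it away in the slot along the front of the steel caddy's lower level: lower its bottom edge into the slot at about the slant it has in the stand, top towards the open front side, then straighten it upright against the backrest and let go. It must stay standing there, between the two ends of the slot. Leave the dark slate board in the stand and the glass jar standing where it is.

Things in the scene. Friction and masses are not known exactly. Their poses are not given: they have to be found in the camera images.
- cedar: Brown cedar plank, 90 wide (y) x 150 tall (z) x 10 mm thick (x), about 80 g. Origin: centre of its lower edge; z runs up the plank. At the start it leans in a stand, top slanted 25 degrees from vertical to its own -x side, roughly towards the robot. Top 50 mm is free on both faces: grip there across the thickness, about 20 mm below the top edge, fingers along the slanted board; lift straight up.
- slate: Dark grey slate board, same size and frame, 300 g, leaning beside the cedar plank in the stand (120 mm between centres, either way round); stays there. The stand has a dark base plate 6 mm thick; a stop on the boards' +x side, 18 mm above the table, holds their lower edges, and a thin rail under their -x faces carries them 88 mm up the board.
- caddy: Fixed steel caddy. Origin: table height, under the slot's middle; z up, -x the open front. Slot along y: floor at z 6 mm; x -13 to 13, y -69 to 69 mm. Black front lip (-x) top z 20; backrest (+x) of bars, top z 85. A board slanted 25 degrees, top to -x, fits to the floor with its lower edge's middle at x 0 to 7 (aim 3). Upper level behind, z 75; fixed tins on it from x 107, tops z 132 mm.
- jar: Small glass jar with steel screw lid, 56 mm in diameter, 75 mm tall, standing on the table between stand and caddy. Origin: centre of its underside; z up. Leave it alone.
Mind the look-alikes: they are no part of the job. What is shaped like the caddy but yellow is not meant.

How it is judged (in metres and radians):
On the way:
1. The plank's lower edge is in the slot, below the lip's top, while the plank still leans at least 15 degrees (z of cedar in the frame of caddy below 0.02 m and x of cedar in the frame of caddy between -0.015 and 0.015 m and y of cedar in the frame of caddy between -0.03 and 0.03 m and angle between cedar's own z axis and vertical above 0.26 rad), for 0.1 s.
At the end, for the whole second after the job is handed in: The cedar plank stands on the slot's floor (lower edge less than 6 mm above it, within the slot's width and between its ends), within 14 degrees of vertical, at rest and released; the slate board and the jar are within 30 mm of where they began, the jar upright (z of cedar in the frame of caddy below 0.012 m and x of cedar in the frame of caddy between -0.015 and 0.015 m and y of cedar in the frame of caddy between -0.03 and 0.03 m and angle between cedar's own z axis and vertical below 0.24 rad and angle between the x axis of cedar and the x axis of caddy, either way round below 0.3 rad and linear speed of cedar below 0.02 m/s and angular speed of cedar below 0.2 rad/s and distance of each of slate, jar from where it was at the start of the episode below 0.03 m and angle between jar's own z axis and vertical below 0.2 rad); the robot touches nothing.
It fails at once if the slate board is taken from or knocked out of its place (more than 40 mm) (distance of slate from where it was at the start of the episode above 0.04 m).
It fails at once if the glass jar is tipped over (angle between jar's own z axis and vertical above 0.6 rad).
It also fails if it takes over 48 s, if anything falls off the work surface, if the arm or the gripper's body presses on something with over 40 N, if the wrist force passes 120 N, or if a joint passes its speed limit or range.

## Robot

A 6-joint arm with a two-finger parallel gripper is mounted at the origin on the work surface. World frame = base frame: x ahead of the robot, y to its left, z up, the work surface at z = 0. Lengths are in mm, angles in degrees, forces in N, time in s.
With the tool pointing down it reaches from about 300 to 850 mm from the base axis. Payload 4.2 kg.
Tool frame: the origin (TCP) lies between the finger pads; the fingertips stand ahead of it and the grasp point (between the pads) lies 3 mm ahead of it (nose_length is the z of the fingertips in the tool frame, in mm); z points along the fingers, y is the line along which they close (so a half turn about z gives the same grasp; the last joint's range is limited). The gripper opens to 91 mm and grips with 3 to 60 N. Pads are 32 mm wide; open, the fingers measure 118 mm over their backs; the gripper's body (76 mm by 178 mm) begins 60 mm behind the grasp point.
Start: joints at [-68.526, 18.312, 89.639, -0, 72.044, -1.146], TCP at [221.162, -530.781, 235.976] pointing down, gripper open.
Joint ranges: [-177.97, 177.97], [-48.28, 115.42], [12.27, 149.76], [-77.06, 257.06], [2.81, 150.46], [-146.56, 146.56]. Speed limits (degrees/s): [147.25, 147.25, 180, 180, 180, 180].

## Interface

Orientations are given as [roll, pitch, yaw] about the fixed x, y, z axes, in that order (R = Rz(yaw) Ry(pitch) Rx(roll)).
In Python, from workcell import state, grab_frame, camera_params, job_done, nose_length gives the robot as it stands.
- The arm moves only by the tool step_arm, never from a script. Its argument "plan" is a list that holds one entry, the list of rows, each a list of 5 numbers: the shift along the tool's x, y, z in cm, then the turn about the tool's z in rad, then the opening, from 0 (shut) to 1 (fully open). In form: [[[x, y, z, turn, gripper], ...]]. A call has 1 to 20 rows; each row is the pose to reach, as a shift and turn from the pose commanded when the call began, along the tool's axes at that moment; what a row does not reach only later rows make up. A row lasts 1/8 s, in which the tool goes at most 62.5 mm and 10.7 degrees, less where a joint would pass 70% of its speed; a pose out of reach is approached as far as the arm can. A call with a gripper value outside its range is refused whole. The fingers move at their own pace and stop on an object; "newtons" is the grip in N (left out, the last holds). Time passes only in rows, so rows that repeat a pose let the fingers close. It gives the time, the measured TCP pose, the force, the opening and the grip force at its end, in the units of the state.
- state(): the state, without advancing time (a new reading comes with each control period).
- grab_frame(name): name is "side" or "top"; returns the picture (384x512x3 uint8, blue, green, red); there is no depth.
- camera_params(name): a dict with "camera_matrix" (3x3 intrinsics, pixels), "k1" (the pictures are not rectified: a ray, as slopes to the right and down, at radius r is drawn at 1 + k1 r^2 times it, then the intrinsics apply), "R" (3x3) and "t" (3): a world point X has camera coordinates R X + t. Camera axes: x right, y down, z forward; pixel columns grow to the right and rows downward; lengths in mm; the calibration is good to about 2 mm. A picture is of the moment at which its call begins. camera_params takes no time and is no camera call.
- job_done(): hands the job in; it is judged then, once.
The state is a dict: "time_s": time; "qpos": joint angles; "qvel": joint speeds; "effort": joint torques, N m; "ee_pos": TCP position; "ee_rot": TCP orientation; "force": force on the tool from outside, world axes, zero at the start; "torque": the same for the moment, N m; "gripper_width": finger opening in mm; "gripper_force": force on a finger pad.
Only numpy, scipy, OpenCV 4.12 (cv2) and the standard library are available. Lean on these libraries where they do the work, as an engineer would, in place of code of your own. Each camera call takes 0.05 s, during which the arm holds its last target. There are 200 camera calls.

## Working session

There is one attempt and no reset: what is moved stays moved. The work goes in short steps, Python scripts to look and compute and a tool call to move; the robot and the scene stay as the last step left them, time stands still between calls to the robot, and variables do not carry over. Pictures are saved under pics/ and viewed, at most 11 in all, crops included, and the job is handed in when it is done.

Besides the shell and the picture viewer there is one more tool, called after "Emit:" by a JSON object that holds its "api" and its "payload". step_arm: Moves the arm, as the interface text tells. Its arguments: {"type":"object","properties":{"plan":{"type":"array","items":{"type":"array","items":{"type":"array","items":{"type":"number"}}}},"newtons":{"type":"number"}},"required":["plan"]}

```bash
mkdir -p pics
python3 - <<'E'
from workcell import *
import cv2
for n in("side","top"):
    cv2.imwrite(f"pics/{n}0.png",cv2.resize(grab_frame(n),(800,600),interpolation=cv2.INTER_CUBIC)); print(camera_params(n))
print(state(),nose_length)
E
```

```text
{'camera_matrix': array([[392.95589178,   0.        , 260.13043362],
       [  0.        , 392.95589178, 193.84474514],
       [  0.        ,   0.        ,   1.        ]]), 'k1': -0.0523998414440122, 'R': array([[-9.78102568e-01, -2.08123402e-01,  1.22394179e-04],
       [-1.27085976e-01,  5.96790889e-01, -7.92268761e-01],
       [ 1.64816626e-01, -7.74935664e-01, -6.10172267e-01]]), 't': array([ 460.68364694,  174.83096851, 1239.29324783])}
{'camera_matrix': array([[487.99058908,   0.        , 262.13434234],
       [  0.        , 487.99058908, 199.53291791],
       [  0.        ,   0.        ,   1.        ]]), 'k1': -0.013674287685997839, 'R': array([[-0.01975763, -0.99968359,  0.01556749],
       [-0.9920298 ,  0.01766355, -0.1247593 ],
       [ 0.12444485, -0.01790837, -0.9920649 ]]), 't': array([-106.50305303,  524.18338331, 1385.68424898])}
{'time_s': 0.1, 'qpos': array([-6.85249666e+01,  1.83453632e+01,  8.96985087e+01, -7.64107741e-04,
        7.20439549e+01, -1.14478176e+00]), 'qvel': array([ 0.05856214,  0.00336157, -0.05922979,  0.03542855,  0.14151058,
        0.00182534]), 'effort': array([-6.72286151e-04, -4.13334203e+01, -2.32509577e+01,  7.27596832e-02,
        4.21799545e-02, -5.52831193e-05]), 'ee_pos': array([ 221.00930905, -530.38089813,  235.23669309]), 'ee_rot': array([-1.79912176e+02, -1.02829506e-03,  2.26200505e+01]), 'force': array([-0.26135536,  0.50162378,  0.62436381]), 'torque': array([-0.03154704,  0.03018386,  0.02913823]), 'gripper_force': 0.0, 'gripper_width': 91.04945648220004} 22.0
```

View pics/side0.png

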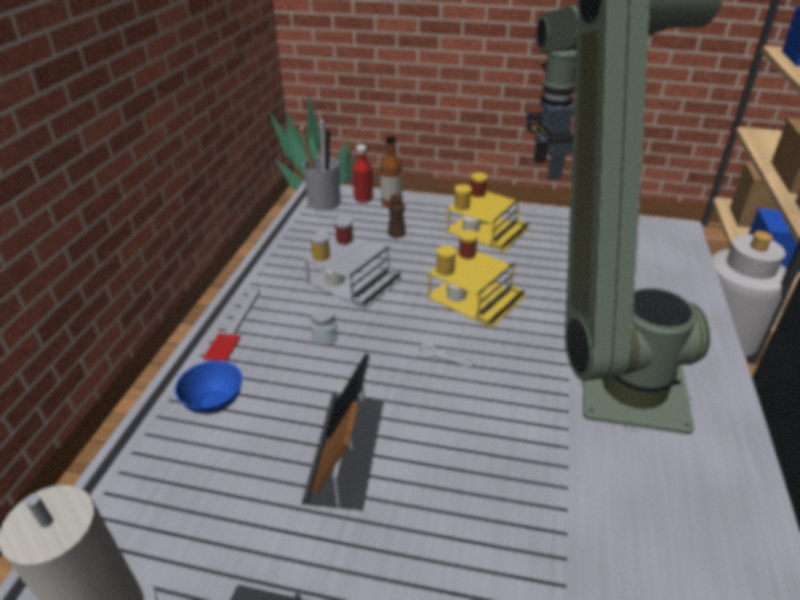

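View pics/top0.png

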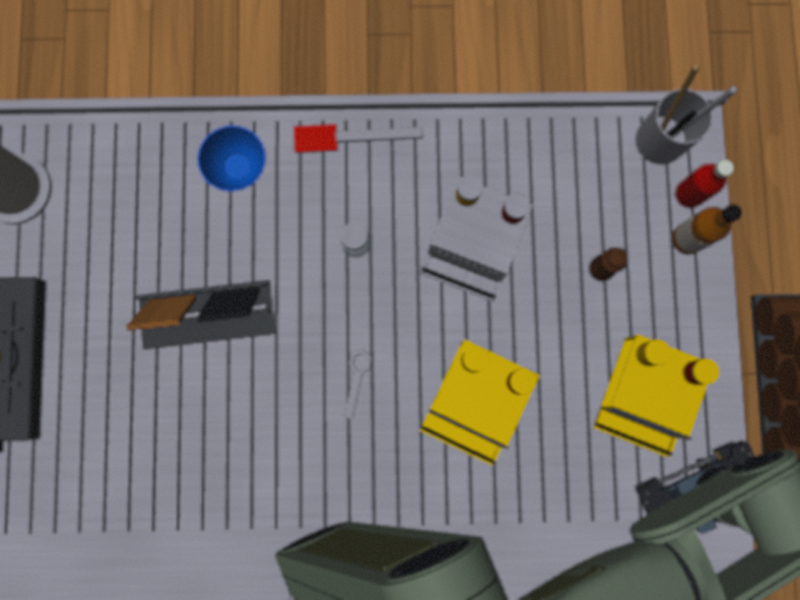

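The cedar candidates, in 800x600 top pixels, are the brown slanted plank in the stand (165,310), the dark slate beside it (230,302), which stays, and the brown mill (608,263). The caddy candidates are the grey steel one (475,240) and the yellow look-alikes (480,400) and (657,395). I choose the plank at (165,310) and the caddy at (475,240). The jar is at (355,238). Next I check the choice in close crops.

```bash
cat > h.py <<'E'
import numpy as np,cv2
from workcell import *
C={n:camera_params(n) for n in("side","top")}
def proj(n,X):
    c=C[n];d=np.array([c["k1"],0,0,0,0.]);X=np.asarray(X,float).reshape(-1,3)@c["R"].T+c["t"]
    s=X[:,:2]/X[:,2:];s=s*(1+c["k1"]*(s**2).sum(1,keepdims=True));K=c["camera_matrix"]
    return s*[K[0,0],K[1,1]]+K[:2,2]
def world(n,uv,z):
    c=C[n];p=cv2.undistortPoints(np.array([[uv]],float),c["camera_matrix"],np.array([c["k1"],0,0,0,0.]))[0,0]
    d=c["R"].T@[*p,1];o=-c["R"].T@c["t"];return o+d*(z-o[2])/d[2]
def crop(n,u0,v0,w,h,s,img=None):
    im=grab_frame(n) if img is None else img
    c=cv2.resize(im[v0:v0+h,u0:u0+w],None,fx=s,fy=s,interpolation=cv2.INTER_CUBIC)
    for k in range(0,w,10):cv2.putText(c,str(u0+k),(k*s,9),0,.33,(0,0,255),1);cv2.line(c,(k*s,10),(k*s,14),(0,0,255))
    for k in range(10,h,10):cv2.putText(c,str(v0+k),(0,k*s+4),0,.33,(0,0,255),1);cv2.line(c,(22,k*s),(26,k*s),(0,0,255))
    return c
E
python3 - <<'E'
from h import *
t=grab_frame("top");s=grab_frame("side")
a=crop("top",75,170,110,60,7,t);b=crop("top",255,110,90,85,6,t)
c=crop("side",185,215,70,115,5,s);d=crop("side",185,130,80,95,5,s)
cv2.imwrite("pics/a.png",a)
H=max(b.shape[0],c.shape[0],d.shape[0]);P=lambda i:cv2.copyMakeBorder(i,0,H-i.shape[0],0,0,0)
cv2.imwrite("pics/b.png",b);cv2.imwrite("pics/c.png",np.hstack([P(c),P(d)]))
E
```

```text
(no output)
```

View pics/a.png

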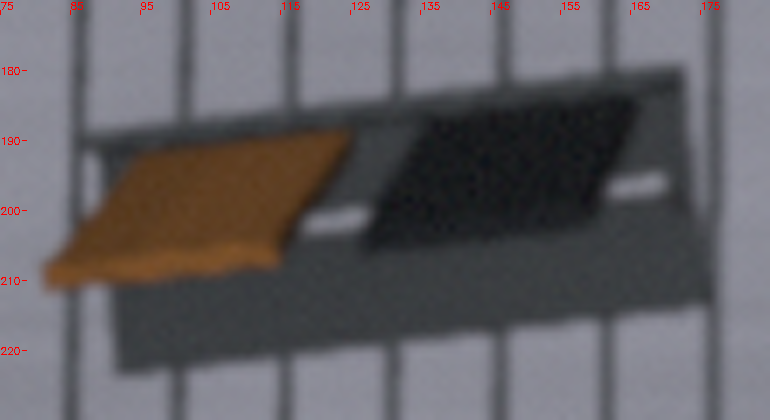

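View pics/b.png

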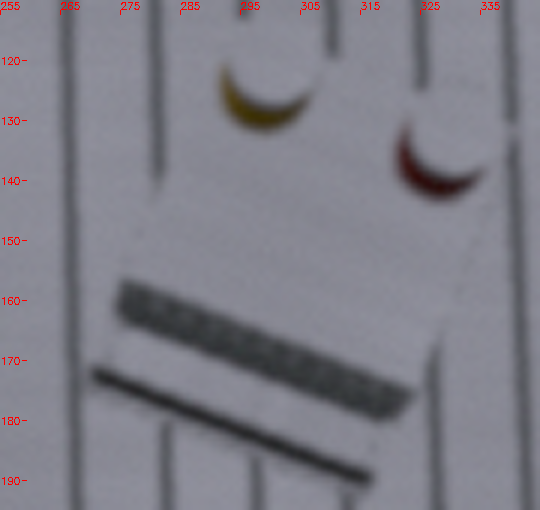

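View pics/c.png

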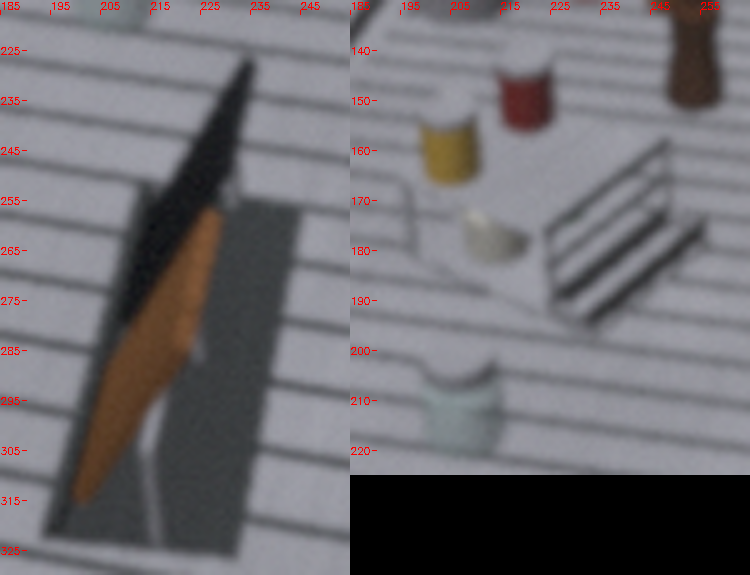

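The close crops confirm the brown plank on the left of the stand, with its +x face spanning (81,207), (115,204), (125,188) and (95,192) in top pixels. The steel caddy's black lip runs (270.5,171.7) to (317,190), with a dark band behind it. I fit the poses next.

Run:
```python
from h import *
from scipy.optimize import least_squares
from scipy.spatial.transform import Rotation as Ro
def pts(p,L):
    R=Ro.from_euler('z',p[3])*Ro.from_euler('y',-np.radians(25));return R.apply(L)+p[:3]
T=np.array([[5,45,150],[5,-45,150],[-5,45,150],[-5,-45,150],[5,-45,0]],float);Tu=np.array([[81.4,207.4],[115,204.4],[81.4,211.4],[114.7,208],[125.3,188.3]])
S=np.array([[-5,-45,150],[-5,45,150],[5,45,0]],float);Su=np.array([[229.4,257.4],[223,284],[200.6,315.6]])
for T_,Tu_,S_,Su_,n in((T,Tu,S,Su,'both'),(T,Tu,S[:0],Su[:0],'top')):
  f=lambda p:np.r_[(proj("top",pts(p,T_))-Tu_).ravel(),(proj("side",pts(p,S_))-Su_).ravel() if len(S_) else [],(p[2]-9)/5]
  r=least_squares(f,[450,250,9,0.]);print(n,r.x.round(2),np.degrees(r.x[3]),r.fun.round(1))
for nm,z,ps in(("lip",20,[(270.5,171.7),(317,190)]),("slotfloor?band",6,[(274.5,163),(319,180)]),("bandback85",85,[(275.5,156.5),(324,175.5)]),("bandfront85",85,[(274.5,163),(319,180)])):
  a,b=[world("top",p,z) for p in ps];print(nm,a.round(1),b.round(1),np.linalg.norm(a-b).round(1),'yaw',np.degrees(np.arctan2(*(a-b)[:2]*[-1,1])).round(1),((a+b)/2).round(1))
for nm,z,ps in(("lipS",20,[((590-350)/5+185,320/5+130),((705-350)/5+185,222/5+130)]),("bb85",85,[((547-350)/5+185,230/5+130),((668-350)/5+185,140/5+130)])):
  a,b=[world("side",p,z) for p in ps];print(nm,a.round(1),b.round(1),np.linalg.norm(a-b).round(1),'yaw',np.degrees(np.arctan2(*(a-b)[:2]*[-1,1])).round(1),((a+b)/2).round(1))
print("jar",world("top",(227,150),75))
```

```text
both [5.5617e+02 3.3003e+02 8.5300e+00 1.1000e-01] 6.275387654118816 [-0.6  1.  -0.4 -0.3  0.2  0.5  0.6 -0.3  0.4  0.  -0.   0.1  0.4  0.7
 -1.3 -1.  -0.1]
top [5.5694e+02 3.2923e+02 8.4100e+00 9.0000e-02] 5.217466184215112 [-0.7  0.5 -0.5 -0.2  0.1 -0.   0.5 -0.3  0.7  0.  -0.1]
lip [ 606.4 -143.    20. ] [ 549.3 -279.    20. ] 147.5 yaw -22.8 [ 577.8 -211.    20. ]
slotfloor?band [ 635.2 -156.     6. ] [ 581.3 -287.8    6. ] 142.4 yaw -22.2 [ 608.2 -221.9    6. ]
bandback85 [ 637.9 -155.7   85. ] [ 581.  -291.6   85. ] 147.3 yaw -22.7 [ 609.5 -223.7   85. ]
bandfront85 [ 619.2 -152.5   85. ] [ 568.3 -277.    85. ] 134.5 yaw -22.2 [ 593.8 -214.7   85. ]
lipS [ 601.4 -137.4   20. ] [ 546.4 -277.1   20. ] 150.1 yaw -21.5 [ 573.9 -207.2   20. ]
bb85 [ 634.6 -152.3   85. ] [ 577.3 -287.4   85. ] 146.7 yaw -23.0 [ 606.  -219.8   85. ]
jar [661.29452375 -18.02776015  75.        ]
```

Emit:
{"api": "step_arm", "payload": {"plan": [[[3,-3.4,0,-0.064,1],[8,-9.2,0,-0.18,1],[58.8,-68.1,0,-1.277,1],[58.8,-68.1,0,-1.277,1],[58.8,-68.1,0,-1.277,1],[58.8,-68.1,0,-1.277,1],[58.8,-68.1,0,-1.277,1],[58.8,-68.1,0,-1.277,1],[58.8,-68.1,0,-1.277,1],[58.8,-68.1,0,-1.277,1],[58.8,-68.1,0,-1.277,1],[58.8,-68.1,0,-1.277,1],[58.8,-68.1,0,-1.277,1],[58.8,-68.1,0,-1.277,1],[58.8,-68.1,0,-1.277,1],[58.8,-68.1,0,-1.277,1],[58.8,-68.1,0,-1.277,1],[58.8,-68.1,0,-1.277,1],[58.8,-68.1,0,-1.277,1]]]}}

```text
time_s: 2.58
ee_pos: [501.9, 323.0, 236.3]
ee_rot: [180.0, -0.0, 95.7]
force: [-0.4, -0.2, 0.4]
gripper_width: 91.3
gripper_force: 0.0
```

Emit:
{"api": "step_arm", "payload": {"plan": [[[0,0,2,0,1],[0,0,5,0,1],[0,0,8,0,1],[0,0,9.9,0,1],[0,0,9.9,0,0.8],[0,0,9.9,0,0.6],[0,0,9.9,0,0.5],[0,0,9.9,0,0.5]]], "newtons": 8}}

```text
time_s: 3.58
ee_pos: [502.4, 324.1, 137.8]
ee_rot: [179.9, -0.0, 95.8]
force: [-0.5, -0.8, -0.4]
gripper_width: 54.2
gripper_force: 0.0
```

Run:
```python
from h import *
s=state();print(s["ee_pos"],s["gripper_width"],s["force"])
a=crop("top",65,160,120,70,5);b=crop("side",175,205,80,120,4)
H=max(a.shape[0],b.shape[0]);P=lambda i:cv2.copyMakeBorder(i,0,H-i.shape[0],0,0,0)
cv2.imwrite("pics/d.png",np.hstack([P(a)[:, :470],P(b)]))
```

```text
[502.35326994 324.14805206 137.75603225] 54.181916928598596 [-0.51051567 -0.79460429 -0.37943312]
```

View pics/d.png

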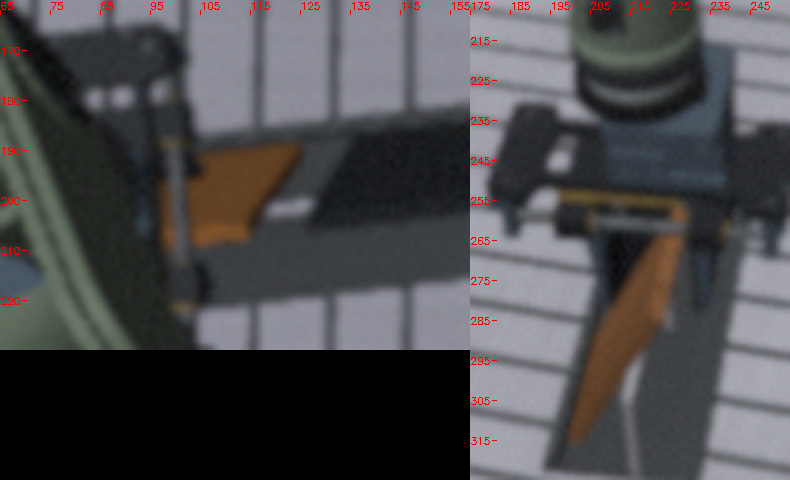

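The picture shows the open fingers on either side of the plank's top, at about (210,280) and (233,270) in the side view, with the slate untouched. I now push the plank upright and close on it.

Emit:
{"api": "step_arm", "payload": {"plan": [[[0,0.5,0,0,0.45],[0,1.0,0,0,0.45],[0,1.5,0,0,0.45],[0,2.0,0,0,0.45],[0,2.5,0,0,0.45],[0,3.0,0,0,0.45],[0,3.5,0,0,0.42],[0,4.0,0,0,0.38],[0,4.4,0,0,0.34],[0,4.8,0,0,0.3],[0,5.1,0,0,0.26],[0,5.3,0,0,0.22],[0,5.4,0,0,0.18],[0,5.4,0,0,0.14],[0,5.4,0,0,0.05],[0,5.4,0,0,0.0],[0,5.4,0,0,0.0]]], "newtons": 10}}

```text
time_s: 5.8
ee_pos: [555.6, 329.4, 136.9]
ee_rot: [-180.0, 0.0, 95.8]
force: [0.1, -0.8, -0.1]
gripper_width: 10.0
gripper_force: 10.0
```

Run:
```python
from h import *
s=state();print(s["ee_pos"],s["gripper_width"],s["force"],s["gripper_force"])
b=crop("side",165,205,90,120,5)
cv2.imwrite("pics/e.png",b)
```

```text
[555.62736121 329.42212789 136.91884327] 10.018360923082046 [ 0.12397486 -0.84248483 -0.1350333 ] 10.00003919005394
```

View pics/e.png

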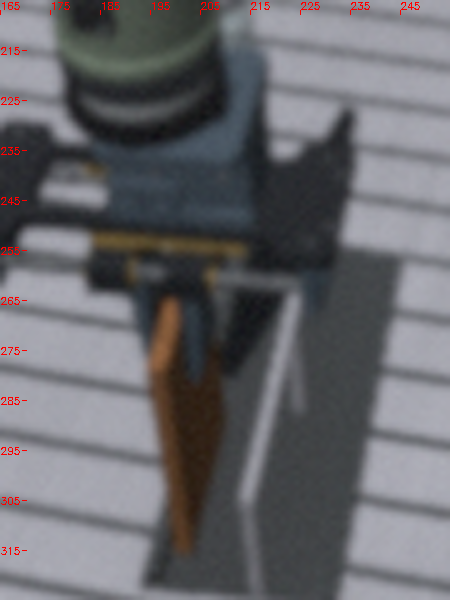

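The plank is upright in the grip (opening 10.0 mm), its lower end at (200,315), and the slate is still in place. Next I lift and carry it.

Emit:
{"api": "step_arm", "payload": {"plan": [[[0,0,0,0,0],[0,0,-0.5,0,0],[0,0,-1.5,0,0],[0,0,-3.5,0,0],[0,0,-6,0,0],[0,0,-9,0,0],[0,0,-11.5,0,0],[0,0,-12.5,0,0],[0,0,-12.5,0,0]]], "newtons": 20}}

```text
time_s: 6.98
ee_pos: [555.9, 329.5, 262.5]
ee_rot: [179.9, -0.0, 95.8]
force: [-0.6, -0.7, -0.4]
gripper_width: 9.5
gripper_force: 20.0
```

Emit:
{"api": "step_arm", "payload": {"plan": [[[-1,0,0,0.01,0],[-3,-0.1,0,0.03,0],[-6,-0.2,0,0.06,0],[-10,-0.3,0,0.1,0],[-14,-0.5,0,0.13,0],[-18,-0.6,0,0.16,0],[-22,-0.7,0,0.2,0],[-26,-0.9,0,0.24,0],[-30,-1.0,0,0.28,0],[-34,-1.2,0,0.32,0],[-38,-1.3,0,0.36,0],[-42,-1.4,0,0.4,0],[-46,-1.6,0,0.44,0],[-49,-1.7,0,0.46,0],[-52,-1.8,0,0.48,0],[-54,-1.86,0,0.497,0],[-54.6,-1.86,0,0.497,0],[-54.6,-1.86,0,0.497,0],[-54.6,-1.86,0,0.497,0]]]}}

```text
time_s: 9.35
ee_pos: [592.2, -214.7, 262.0]
ee_rot: [-180.0, -0.0, 67.4]
force: [0.2, -0.5, -1.4]
gripper_width: 10.1
gripper_force: 20.0
```

Run:
```python
from h import *
s=state();print(s["time_s"],s["ee_pos"],s["ee_rot"],s["gripper_width"],s["force"],s["gripper_force"])
a=crop("top",240,100,110,100,4);b=crop("side",185,110,90,100,4)
cv2.imwrite("pics/f.png",np.hstack([a[:400],b[:400]]))
```

```text
9.35 [ 592.23942365 -214.71599032  262.0098289 ] [-1.79987873e+02 -2.14668195e-02  6.73668559e+01] 10.06395167953301 [ 0.21278072 -0.51112708 -1.37065044] 19.99993532896042
```

View pics/f.png

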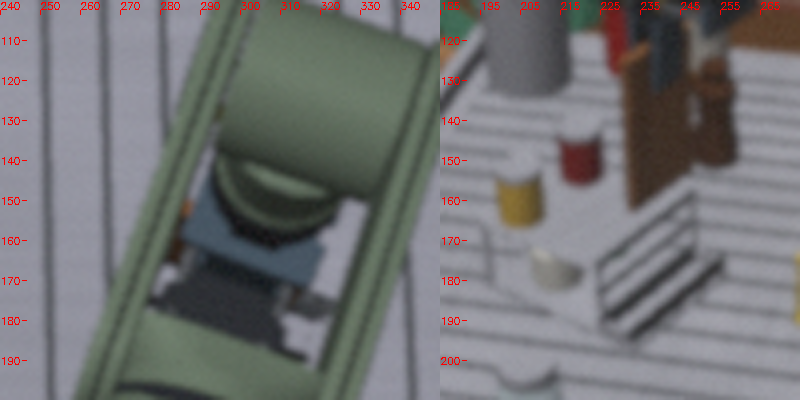

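The plank hangs upright above the caddy. In the side view its near edge runs from (231,122) down to (232.5,162.5). I compare that with the model.

Run:
```python
from h import *
a=np.radians(-22.7);X=np.array([np.cos(a),np.sin(a),0]);Y=np.array([-np.sin(a),np.cos(a),0])
c=np.array([592.2,-214.7,131])
for dx in(-5,5):print(proj("side",[c+45*Y+dx*X,c+45*Y+dx*X+[0,0,150],c-45*Y+dx*X]).round(1).tolist())
o=np.array([590.5,-215.5,0])
L=[o-15*X+73*Y+[0,0,20],o-15*X-73*Y+[0,0,20],o+13*X+73*Y+[0,0,85],o+13*X-73*Y+[0,0,85]]
print(proj("side",L).round(1).tolist(),proj("top",L).round(1).tolist())
```

```text
[[233.2, 163.4], [231.4, 125.4], [248.2, 152.4]]
[[231.0, 162.5], [229.0, 124.6], [246.0, 151.6]]
[[232.4, 193.1], [255.5, 174.3], [225.5, 176.0], [249.4, 158.0]] [[270.3, 172.2], [316.4, 190.3], [274.7, 159.0], [322.8, 177.8]]
```

Emit:
{"api": "step_arm", "payload": {"plan": [[[0,0.15,1,0,0],[0,0.15,3,0,0],[0,0.15,4,0,0],[0,0.15,5,0,0],[0,0.15,6,0,0],[0,0.15,7,0,0],[0,0.15,8,0,0],[0,0.15,9,0,0],[0,0.15,10,0,0],[0,0.15,11,0,0],[0,0.15,11.5,0,0],[0,0.15,12.0,0,0],[0,0.15,12.2,0,0],[0,0.15,12.2,0,0]]]}}

```text
time_s: 11.2
ee_pos: [593.7, -216.2, 140.0]
ee_rot: [180.0, 0.0, 67.3]
force: [0.6, 1.1, -0.3]
gripper_width: 9.3
gripper_force: 20.0
```

Emit:
{"api": "step_arm", "payload": {"plan": [[[0,0,0.15,0,0],[0,0,0.2,0,0],[0,0,0.2,0,0.1],[0,0,0.2,0,0.15],[0,0,0.2,0,0.25],[0,0,0.2,0,0.31],[0,0,0.2,0,0.31]]], "newtons": 10}}

```text
time_s: 12.08
ee_pos: [593.7, -216.3, 138.0]
ee_rot: [180.0, 0.0, 67.3]
force: [0.1, -0.5, -0.0]
gripper_width: 28.5
gripper_force: 0.0
```

Emit:
{"api": "step_arm", "payload": {"plan": [[[0,-0.4,0,0,0.31],[0,-0.8,0,0,0.31],[0,-1.2,0,0,0.31],[0,-1.6,0,0,0.31],[0,-2.0,0,0,0.31],[0,-2.4,0,0,0.31],[0,-2.8,0,0,0.31],[0,-3.2,0,0,0.31],[0,-3.6,0,0,0.31],[0,-4.0,0,0,0.31],[0,-4.3,0,0,0.31],[0,-4.5,0,0,0.31],[0,-4.5,0,0,0.31],[0,-4.5,0,0,0.31]]]}}

```text
time_s: 13.82
ee_pos: [552.3, -198.9, 138.0]
ee_rot: [180.0, 0.0, 67.3]
force: [0.3, 0.1, -0.4]
gripper_width: 28.3
gripper_force: 0.1
```

Run:
```python
from h import *
s=state();print(s["time_s"],s["ee_pos"],s["gripper_width"],s["force"],s["gripper_force"])
a=np.radians(-22.7);X=np.array([np.cos(a),np.sin(a),0]);Y=np.array([-np.sin(a),np.cos(a),0]);o=np.array([590.5,-215.5,6])+3*X
for t in np.radians([15,18,21,24]):
  f=lambda x,y,z:o+(x*np.cos(t)-z*np.sin(t))*X+y*Y+[0,0,x*np.sin(t)+z*np.cos(t)]
  print(proj("side",[f(-5,45,0),f(-5,45,150),f(5,45,150)]).round(1).tolist())
cv2.imwrite("pics/g.png",crop("side",190,110,90,95,6))
```

```text
13.825 [ 552.25902834 -198.93581115  137.99655365] 28.330734484549424 [ 0.28675006  0.11790703 -0.43893072] 0.09665183461038396
[[234.4, 191.3], [241.6, 162.0], [239.4, 160.5]]
[[234.4, 191.4], [243.4, 163.3], [241.2, 161.7]]
[[234.4, 191.4], [245.1, 164.6], [242.9, 162.9]]
[[234.4, 191.5], [246.8, 166.1], [244.6, 164.2]]
```

View pics/g.png

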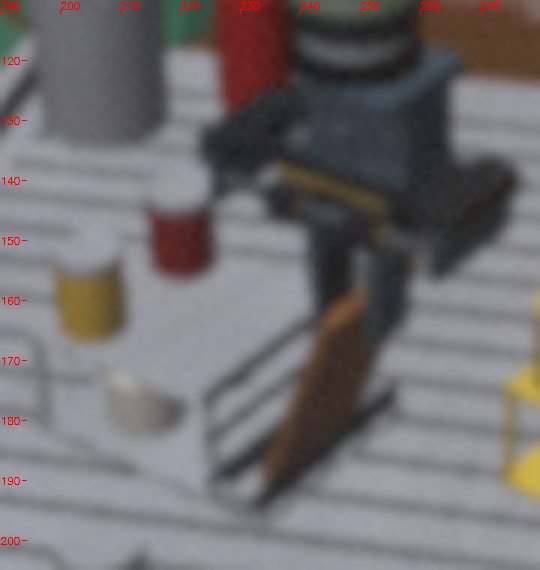

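The side view shows the plank leaning about 21° in the slot, with its foot at (234,191.5) and its top near corner at (244,164). Next I straighten it.

Emit:
{"api": "step_arm", "payload": {"plan": [[[0,0.5,0,0,0.31],[0,1.0,0,0,0.31],[0,1.5,0,0,0.31],[0,2.0,0,0,0.31],[0,2.5,0,0,0.31],[0,3.0,0,0,0.31],[0,3.5,0,0,0.31],[0,4.0,0,0,0.31],[0,4.4,0,0,0.31],[0,4.8,0,0,0.31],[0,5.1,0,0,0.31],[0,5.4,0,0,0.31],[0,5.6,0,0,0.31],[0,5.8,0,0,0.31],[0,6.0,0,0,0.31],[0,6.2,0,0,0.31],[0,6.2,0,0,0.31]]]}}

```text
time_s: 16.0
ee_pos: [609.5, -222.8, 138.0]
ee_rot: [180.0, 0.0, 67.3]
force: [-0.7, 0.7, 0.7]
gripper_width: 28.3
gripper_force: 0.0
```

Emit:
{"api": "step_arm", "payload": {"plan": [[[0,0.1,0,0,0.31],[0,0.2,0,0,0.31],[0,0.2,0,0,0.31]]]}}

```text
time_s: 16.38
ee_pos: [611.2, -223.6, 138.0]
ee_rot: [180.0, 0.0, 67.3]
force: [0.2, -0.7, 0.2]
gripper_width: 28.4
gripper_force: 0.0
```

Run:
```python
from h import *
s=state();print(s["time_s"],s["ee_pos"],s["gripper_width"],s["force"],s["gripper_force"])
cv2.imwrite("pics/h.png",crop("side",190,110,90,95,6))
a=np.radians(-22.7);X=np.array([np.cos(a),np.sin(a),0]);Y=np.array([-np.sin(a),np.cos(a),0])
for x0 in(0,3,7):
 o=np.array([590.5,-215.5,6])+x0*X
 for t in np.radians([5,0,-3,-6]):
  f=lambda x,y,z:o+(x*np.cos(t)-z*np.sin(t))*X+y*Y+[0,0,x*np.sin(t)+z*np.cos(t)]
  print(x0,proj("side",[f(-5,45,0),f(-5,45,150),f(5,45,150)]).round(1).tolist())
```

```text
16.375 [ 611.24878151 -223.60873447  137.97792982] 28.43940800425143 [ 0.23609438 -0.68938065  0.19599276] 0.0
0 [[235.1, 191.5], [236.4, 158.7], [234.2, 157.6]]
0 [[235.1, 191.4], [233.5, 157.3], [231.2, 156.4]]
0 [[235.1, 191.3], [231.7, 156.6], [229.5, 155.9]]
0 [[235.1, 191.3], [229.9, 156.0], [227.7, 155.4]]
3 [[234.5, 191.2], [235.7, 158.4], [233.5, 157.3]]
3 [[234.5, 191.1], [232.8, 157.0], [230.5, 156.2]]
3 [[234.5, 191.0], [231.0, 156.4], [228.8, 155.6]]
3 [[234.5, 191.0], [229.3, 155.8], [227.1, 155.2]]
7 [[233.6, 190.8], [234.8, 158.1], [232.6, 157.0]]
7 [[233.6, 190.7], [231.9, 156.7], [229.6, 155.8]]
7 [[233.6, 190.7], [230.1, 156.0], [227.9, 155.3]]
7 [[233.6, 190.6], [228.4, 155.4], [226.2, 154.8]]
```

View pics/h.png

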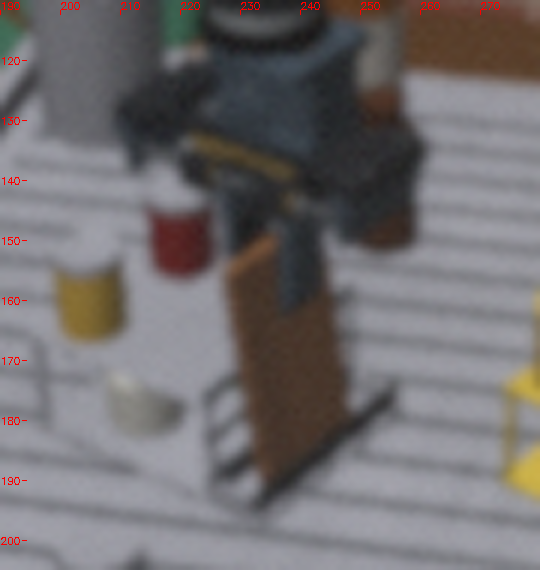

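The plank stands leaning back about 5° on the backrest, with its top corner at (229,155) and its foot at (234,191). I back off, open and rise.

Emit:
{"api": "step_arm", "payload": {"plan": [[[0,-0.6,0,0,0.31],[0,-0.8,0,0,0.45],[0,-0.8,0,0,0.6],[0,-0.8,0,0,0.8],[0,-0.8,0,0,0.8],[0,-0.8,-1,0,0.8],[0,-0.8,-3,0,0.8],[0,-0.8,-6,0,0.8],[0,-0.8,-10,0,0.8],[0,-0.8,-14,0,0.8],[0,-0.8,-15,0,0.8],[0,-0.8,-15,0,0.8],[0,-0.8,-15,0,0.8]]]}}

```text
time_s: 18.05
ee_pos: [603.1, -220.2, 286.0]
ee_rot: [-179.8, 0.0, 67.3]
force: [-0.4, -0.3, -0.2]
gripper_width: 73.1
gripper_force: 0.0
```

Run:
```python
from h import *
s=state();print(s["time_s"],s["ee_pos"],s["force"])
cv2.imwrite("pics/i.png",crop("side",170,110,100,200,3))
```

```text
18.05 [ 603.10556067 -220.23276091  286.03856575] [-0.4211164  -0.3330257  -0.22742217]
```

View pics/i.png

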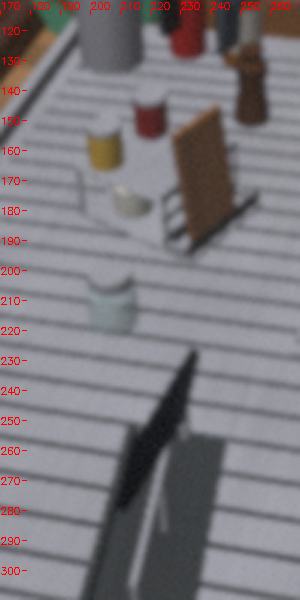

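The plank stands alone in the caddy, from (228,154) down to (234,190). The slate at (220,255) and the jar at (204,205) are where they began. I hand the job in.

```bash
python3 -c "
from workcell import *
print(job_done())"
```

```text
the job is handed in; nothing more can be done
None
```

The cedar plank stands released in the steel caddy's slot, leaning back about 5° on the backrest after going in at about 21°, and the slate and jar look unmoved in the last picture; I handed the job in at about 18 s, and no verdict came back.

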